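# Open a chess clock's battery well

### The job

The chess clock in the birch tray needs a new battery. Stop both of its movements by pressing the round plunger fully down and letting it come back up, then the square plunger, one at a time; then grip the tight round battery cap between them, unscrew it anticlockwise by about a quarter turn, stopping there where its thread lets go, with the clock staying down in its tray, and lift the cap straight off. Finish while still holding the cap level in the gripper, about 3 cm clear above the open well; leave the two queens, the cup and the marker stand alone.

Things in the scene. Friction and masses are not known exactly. Their poses are not given: they have to be found in the camera images.
- clock: brown twin-dial chess clock, loose, about 0.9 kg, 76 mm deep (x) x 216 mm wide (y) x 100 mm high; origin at the centre of its underside, z up, 5 mm above the table; dials on its -x face; it may face any way. On its flat top (z 100 mm) stand the cap in the middle and the two plungers 78 mm to either side (round at y +78 mm, square at y -78 mm)
- tray: fixed birch tray that braces the clock: 5 mm floor, 16 mm high rim around the clock with 1.5 mm of play on each side; origin at the centre of its underside, x and y along the clock's
- round_top (a point): centre of the top face of the ROUND steel plunger (disc, 24 mm across), 22 mm above the clock's top when up, moves with it
- plunger_round (a joint): travel of the round plunger in m: 0 up, 0.006 fully down (counts as pressed beyond 0.0045); springs back; about 2 N to start it and 5 N at the bottom
- square_top (a point): centre of the top face of the SQUARE steel plunger (24 x 24 mm), 22 mm above the clock's top when up, moves with it
- plunger_square (a joint): travel of the square plunger in m: 0 up, 0.006 fully down (counts as pressed beyond 0.0045); same spring
- cap: loose ribbed round battery cap, 46 mm wide, 26 mm high, about 45 g; origin at the centre of its underside, z up; grip its rim 10.5 to 26 mm above the origin (the skirt below is 43 mm wide). Screwed on, it stands on a 4 mm thick, 47 mm wide black seal ring, its underside 104 mm above the clock's underside. Pulled before the thread is free, it lifts the clock
- cap_top (a point): centre of the cap's flat top, 26 mm above its origin
- seal_ring (a joint): how far cap and seal ring are turned, rad, 0 screwed tight, growing anticlockwise from above. Two dogs couple the ring to the cap with about 0.1 rad of play. It turns stiffly (0.4 N m all the way; grip with 60 N) and stays where it is left. The thread is free from about 1.2 to 1.8 rad, best at 1.5; beyond, it catches again, with no stop to feel
- well_mouth (a point): centre of the open end of the well's neck, fixed to the clock 113.5 mm above its underside, z up; the screwed-on cap hides it, the neck reaching 9.5 mm up into the cap
- queen_a: loose ivory plastic chess queen, 93 mm high, 38 mm foot, origin under its foot; beside the clock, not to be disturbed
- queen_b: the other queen, alike, on the clock's other side, not to be disturbed
- cup: loose grey enamel cup with a handle, 80 mm across, 78 mm high, origin under its base; not to be disturbed
- marker_stand: loose brass table-marker stand, 72 mm foot, slender 213 mm high post with a steel clip on top, origin under its foot; not to be disturbed
Mind the look-alikes: they are no part of the job. Leave any pink or yellow look-alike of the cap alone.

How it is judged:
On the way, in this order (a step that is already met when the one before it is completed fails the run):
1. the round plunger is fully pressed, the square one up (value of joint plunger_round above 0.0045 m and value of joint plunger_square below 0.002 m), for 0.05 s.
2. the square plunger is fully pressed, the round one up (value of joint plunger_square above 0.0045 m and value of joint plunger_round below 0.002 m), for 0.05 s.
3. the fingers have turned the cap until its thread is free, the cap still on the neck (value of joint seal_ring above 1.05 rad and contact force between the fingers and cap above 2 N and z of cap in the frame of well_mouth below 0 m), for 0.05 s.
At the end, for the whole second after the job is handed in: the cap is held in the fingers, touching nothing else, level within 0.2 rad and still, its underside 10 to 60 mm above the mouth of the well and within 20 mm of its axis; the seal ring stands between 1.05 and 2.0 rad; both plungers are up; the clock stands flat in its tray (contact force between the fingers and cap above 2 N and contact force between cap and clock below 0.1 N and z of cap in the frame of well_mouth between 0.01 and 0.06 m and horizontal distance between cap and well_mouth below 0.02 m and angle between cap's own z axis and vertical below 0.2 rad and linear speed of each of cap, clock below 0.02 m/s and value of joint seal_ring between 1.05 and 2 rad and value of joint each of plunger_round, plunger_square below 0.002 m and z of clock in the frame of tray below 0.008 m and angle between clock's own z axis and vertical below 0.05 rad and horizontal distance between clock and tray below 0.008 m); the arm keeps its last pose, push and grip.
It fails at once if both plungers are down at once (value of joint each of plunger_round, plunger_square above 0.003 m).
It fails at once if the cap is turned on well past a quarter turn, past the release (value of joint seal_ring above 2 rad).
It fails at once if the clock is lifted more than 10 mm off the tray's floor, tipped over 0.15 rad or twisted over 0.15 rad in its tray (z of clock in the frame of tray above 0.015 m or angle between clock's own z axis and vertical above 0.15 rad or angle between the x axis of clock and the x axis of tray, either way round above 0.15 rad).
It fails at once if a queen, the cup or the marker stand is moved over 15 mm or tipped (distance of any of queen_a, queen_b, cup, marker_stand from where it was at the start of the episode above 0.015 m or angle between any of queen_a, queen_b, cup, marker_stand's own z axis and vertical above 0.3 rad).
It also fails if it takes over 43 s, if anything falls off the work surface, if the arm or the gripper's body presses on something with over 40 N, if the wrist force passes 120 N, or if a joint passes its speed limit or range.

### The arm

A 7-joint arm with a two-finger parallel gripper is mounted at the origin on the work surface. World frame = base frame: x ahead of the robot, y to its left, z up, the work surface at z = 0. Lengths are in m, angles in rad, forces in N, time in s.
With the tool pointing down it reaches from about 0.35 to 0.9 m from the base axis. Payload 19.9 kg.
Tool frame: the origin (TCP) lies between the finger pads; the fingertips stand 19 mm ahead of it and the grasp point (between the pads) is the TCP; z points along the fingers, y is the direction in which the jaws open and shut (so a half turn about z gives the same grasp; the last joint's range is limited). The gripper opens to 94 mm and grips with 3 to 60 N. Pads are 16 mm wide; open, the fingers measure 119 mm over their backs; the gripper's body (75 mm by 177 mm) begins 78 mm behind the grasp point.
Start: joints at [1.274, 0.417, -0.01, 1.614, 0.005, 1.111, -0.053], TCP at [0.158, -0.605, 0.224] pointing down, gripper open.
Joint ranges: [-2.81, 2.81], [-0.39, 2.02], [-1.27, 1.25], [0.06, 2.57], [-1.19, 4.33], [0.19, 2], [-2.82, 2.82]. Speed limits (rad/s): [1.89, 1.89, 2.39, 2.39, 3.01, 3.01, 3.01].

### API

Orientations are given as a 3x3 rotation matrix whose columns are the frame's x, y, z axes.
In Python, from rig import robot gives the robot as it stands. Calls block until the motion is done:
- robot.move_ptp(position, orientation): joint-space move of the TCP to a pose.
- robot.move_linear(position, velocity=0.15, frame=None, threshold=None): straight line of the TCP; frame=None keeps the orientation; velocity is the mean speed in m/s. With threshold (N) it stops when the force on the tool has changed by that much, and returns True; else False.
- robot.goto_joints(angles): joint-space move.
- robot.gripper_to(opening): finger opening in m; the grip force is fixed at half the most; returns when the fingers have stopped.
- robot.pause(seconds).
- robot.ik(position, orientation): joint angles nearest the present ones, or None.
- robot.get_state(): the state.
- robot.grab_frame(name): name is "scene" or "top" or "wrist"; returns the picture (420x560x3 uint8, red, green, blue); there is no depth.
- robot.camera_info(name): a dict with "fx", "fy", "cx", "cy" (pixels), "rvec" (rotation vector, rad) and "tvec" (3), from world to camera coordinates, as OpenCV has them. Camera axes: x right, y down, z forward; pixel columns grow to the right and rows downward; lengths in m; the calibration is good to about 2 mm. A picture is of the moment at which its call begins: read the wrist's pose just before it. camera_info takes no time and is no camera call; for the wrist camera it gives the pose at the moment of the call.
A pose or a line that the arm cannot do raises robot.PlanningError and nothing moves.
- robot.sign_off(): hands the job in, once; it reports no verdict.
The state is a dict: "time": time; "qpos": joint angles; "joint_vel": joint speeds; "effort": joint torques, N m; "ee_pos": TCP position; "tool_rot": TCP orientation; "force": force on the tool from outside, world axes, zero at the start; "moment": the same for the moment, N m; "opening": finger opening in m.
Only numpy, scipy, OpenCV 4.12 (cv2) and the standard library are available. Lean on these libraries where they do the work, as an engineer would, in place of code of your own. Each camera call takes 0.05 s, during which the arm holds its last target.

## Working session

There is one attempt and no reset: what is moved stays moved. The work goes in short steps, each a Python script; the robot and the scene stay as the last script left them, time stands still between calls to the robot, and variables do not carry over. Pictures are saved under pics/ and viewed, and the job is handed in when it is done.

```bash
ls; mkdir -p pics
python3 - <<'E'
from rig import robot
import cv2
for n in ["scene","top","wrist"]:
    f=robot.grab_frame(n); cv2.imwrite(f"pics/{n}0.png",f[:,:,::-1])
    print(n,robot.camera_info(n))
s=robot.get_state();print(s)
E
```

```text
pics
scene {'fx': 393.2849123782566, 'fy': 393.2849123782566, 'cx': 279.11770369123246, 'cy': 206.2331941183187, 'rvec': array([ 1.65507157,  1.56052187, -0.87697838]), 'tvec': array([-0.03380784, -0.17214104,  1.44015749])}
top {'fx': 483.80278492268843, 'fy': 483.80278492268843, 'cx': 274.60465695421203, 'cy': 210.71468281322606, 'rvec': array([ 2.16968839, -2.16016852,  0.13291797]), 'tvec': array([0.00397694, 0.52404132, 1.31259192])}
wrist {'fx': 342.49333010979893, 'fy': 342.49333010979893, 'cx': 281.0551911002676, 'cy': 208.3928568150767, 'rvec': array([-2.31161514,  1.78257636,  0.24214417]), 'tvec': array([-0.62360761, -0.02905414,  0.3920322 ])}
{'time': 0.15, 'qpos': array([ 1.27355024,  0.41784132, -0.01031097,  1.61401992,  0.004702  ,
        1.11068448, -0.05296895]), 'joint_vel': array([-1.29836842e-03, -1.61907036e-03, -4.97865563e-04, -2.12778583e-04,
       -1.64645979e-03, -9.70534151e-05, -2.72843673e-04]), 'effort': array([ 7.83702817e-04, -8.51529479e+01,  6.39140345e-01, -4.26132488e+01,
       -4.88329644e-02,  1.71396491e-02,  2.58378680e-05]), 'ee_pos': array([ 0.15803541, -0.60441805,  0.22397287]), 'tool_rot': array([[ 9.67462972e-01,  2.53012456e-01, -3.08075211e-04],
       [ 2.53012632e-01, -9.67462578e-01,  8.76855747e-04],
       [-7.61958108e-05, -9.26272387e-04, -9.99999568e-01]]), 'force': array([-0.4443564 ,  0.0637814 ,  0.15503347]), 'moment': array([ 0.01517715,  0.03730202, -0.0586247 ]), 'opening': 0.0941085173548862}
```

View pics/scene0.png

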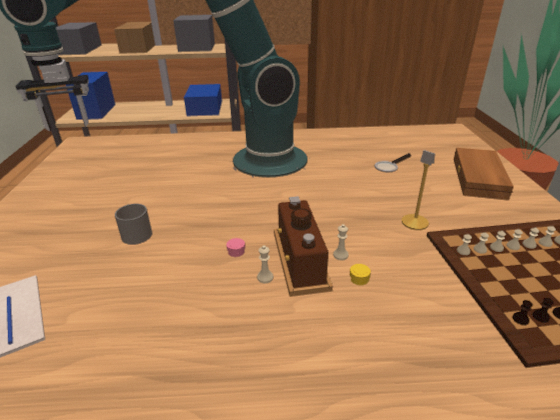

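View pics/top0.png

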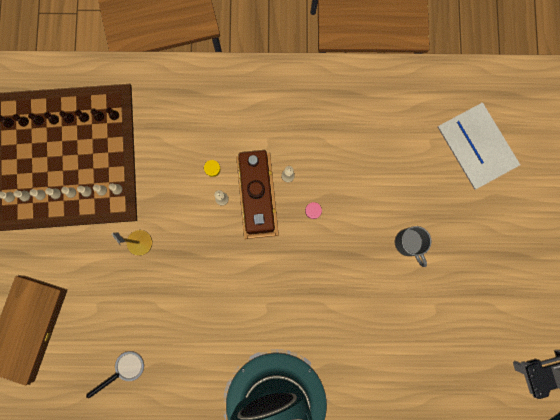

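View pics/wrist0.png

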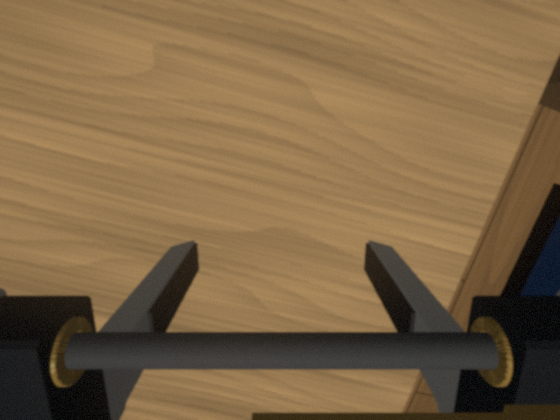

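```bash
cat > h.py <<'E'
import numpy as np, cv2
from rig import robot
def cam(n,ci=None):
    c=ci or robot.camera_info(n); R=cv2.Rodrigues(c['rvec'])[0]; K=np.array([[c['fx'],0,c['cx']],[0,c['fy'],c['cy']],[0,0,1]])
    return K,R,c['tvec']
def back(n,uv,z,ci=None):
    K,R,t=cam(n,ci); d=R.T@np.linalg.inv(K)@np.array([uv[0],uv[1],1.]); o=-R.T@t
    return o+d*(z-o[2])/d[2]
def proj(n,P,ci=None):
    K,R,t=cam(n,ci); p=K@(R@np.array(P)+t); return p[:2]/p[2]
E
python3 - <<'E'
import cv2
f=cv2.imread('pics/top0.png')[140:250,190:330]
cv2.imwrite('pics/topc.png',cv2.resize(f,None,fx=5,fy=5,interpolation=cv2.INTER_CUBIC))
f=cv2.imread('pics/scene0.png')[190:300,220:380]
cv2.imwrite('pics/scenec.png',cv2.resize(f,None,fx=5,fy=5,interpolation=cv2.INTER_CUBIC))
E
```

```text
(no output)
```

View pics/topc.png

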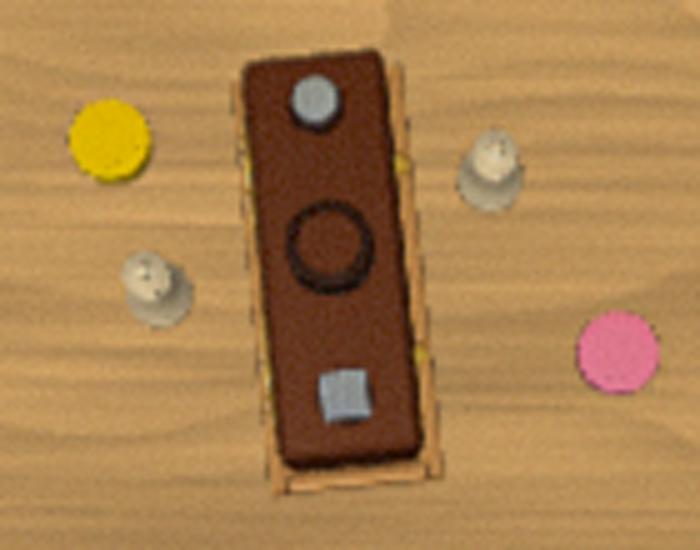

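View pics/scenec.png

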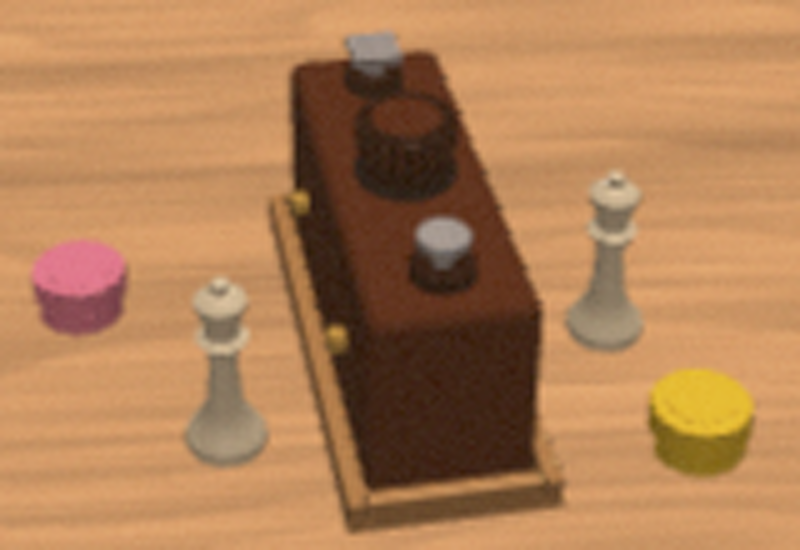

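Run:
```python
from h import *
from scipy.optimize import least_squares
T=lambda x,y,ox,oy:np.array([(x+.5)/5-.5+ox,(y+.5)/5-.5+oy])
o={'round':(T(316,99,190,140),T(444,236,220,190),.127),'cap':(T(331,240,190,140),T(407,116,220,190),.135),'sq':(T(345,394,190,140),T(373,46,220,190),.127)}
for k,(a,b,z) in o.items():
    p=back('top',a,z);q=back('scene',b,z)
    r=least_squares(lambda P:np.r_[proj('top',P)-a,proj('scene',P)-b],p)
    print(k,p,q,'tri',r.x,r.fun)
for k,px in {'qa':(492,190),'qb':(160,300)}.items(): print(k,back('top',T(*px,190,140),0.0))
print('stand',back('top',(139,243),0),'clip',back('top',(120,238),.21),'cup',back('top',(412,241),.078))
```

```text
round [0.64713032 0.06428206 0.127     ] [0.64950713 0.06511008 0.127     ] tri [0.64752381 0.0649625  0.12550723] [-0.23790455 -0.02300014 -0.19257459  0.0086546 ]
cap [0.57145483 0.05557202 0.135     ] [0.56904171 0.05722505 0.135     ] tri [0.57127776 0.05634887 0.13647649] [-0.32121822 -0.02714072 -0.28256926  0.01107638]
sq [0.4926976  0.04796392 0.127     ] [0.49389531 0.048034   0.127     ] tri [0.49277137 0.04805961 0.12631632] [-0.03014955 -0.00219975 -0.02862253  0.00096627]
qa [ 0.62316028 -0.03188202  0.        ]
qb [0.55865339 0.15697514 0.        ]
stand [0.4343336  0.38698281 0.        ] clip [0.43594409 0.37532261 0.21      ] cup [ 0.43905225 -0.35957427  0.078     ]
```

```bash
cat >> h.py <<'E'
def ori(deg):
    a=np.radians(deg); c,s=np.cos(a),np.sin(a)
    return np.array([[-s,c,0],[c,s,0],[0,0,-1.]])
RD=np.array([.6475,.0647]);SQ=np.array([.4927,.048]);CAP=np.array([.5708,.0562])
E
python3 - <<'E'
from h import *
np.set_printoptions(precision=3,suppress=True)
for nm,p in (('rd',RD),('sq',SQ),('cap',CAP)):
  for z in (.14,.2,.28):
    for d in (-45,6,45,60):
        try: print(nm,z,d,robot.ik(np.r_[p,z],ori(d)))
        except Exception as e: print(nm,z,d,e)
E
```

```text
rd 0.14 -45 [ 0.329  0.644 -0.686  1.601  0.451  1.06  -1.268]
rd 0.14 6 [ 0.355  0.658 -0.728  1.6    0.482  1.071 -0.4  ]
rd 0.14 45 [ 0.401  0.684 -0.803  1.598  0.538  1.093  0.242]
rd 0.14 60 [ 0.411  0.691 -0.821  1.598  0.551  1.099  0.494]
rd 0.2 -45 [ 0.362  0.591 -0.739  1.55   0.421  1.166 -1.246]
rd 0.2 6 [ 0.379  0.6   -0.766  1.549  0.439  1.172 -0.368]
rd 0.2 45 [ 0.403  0.613 -0.807  1.548  0.466  1.182  0.293]
rd 0.2 60 [ 0.411  0.618 -0.821  1.548  0.475  1.185  0.548]
rd 0.28 -45 [ 0.384  0.529 -0.781  1.458  0.377  1.308 -1.211]
rd 0.28 6 [ 0.39   0.532 -0.792  1.458  0.383  1.31  -0.326]
rd 0.28 45 [ 0.406  0.54  -0.818  1.458  0.398  1.315  0.344]
rd 0.28 60 [ 0.411  0.543 -0.827  1.457  0.404  1.317  0.602]
sq 0.14 -45 [ 0.543  0.413 -0.844  1.989  0.391  0.907 -1.291]
sq 0.14 6 [ 0.602  0.442 -0.924  1.988  0.441  0.925 -0.445]
sq 0.14 45 [ 0.653  0.472 -0.996  1.987  0.491  0.945  0.193]
sq 0.14 60 [ 0.674  0.487 -1.027  1.986  0.513  0.954  0.436]
sq 0.2 -45 [ 0.58   0.318 -0.868  1.934  0.284  1.016 -1.201]
sq 0.2 6 [ 0.616  0.332 -0.916  1.934  0.307  1.02
[... 431 characters left out ...]
.984 -1.299]
cap 0.14 6 [ 0.429  0.533 -0.759  1.802  0.434  0.981 -0.404]
cap 0.14 45 [ 0.466  0.551 -0.813  1.801  0.471  0.995  0.248]
cap 0.14 60 [ 0.481  0.559 -0.835  1.8    0.486  1.001  0.497]
cap 0.2 -45 [ 0.476  0.467 -0.817  1.749  0.38   1.09  -1.252]
cap 0.2 6 [ 0.463  0.461 -0.798  1.75   0.368  1.087 -0.353]
cap 0.2 45 [ 0.5    0.479 -0.852  1.749  0.4    1.097  0.302]
cap 0.2 60 [ 0.515  0.487 -0.875  1.748  0.414  1.102  0.553]
cap 0.28 -45 [ 0.502  0.385 -0.842  1.658  0.302  1.235 -1.19 ]
cap 0.28 6 [ 0.482  0.377 -0.814  1.658  0.288  1.231 -0.289]
cap 0.28 45 [ 0.511  0.389 -0.855  1.657  0.308  1.237  0.376]
cap 0.28 60 [ 0.522  0.394 -0.872  1.657  0.316  1.239  0.631]
```

Run:
```python
from h import *
robot.move_ptp(np.r_[CAP,.30],ori(-45))
ci=robot.camera_info('wrist'); f=robot.grab_frame('wrist'); cv2.imwrite('pics/w1.png',f[:,:,::-1])
np.save('ci1.npy',ci,allow_pickle=True)
s=robot.get_state();print(s['time'],s['ee_pos'],s['force'])
for p,z in((RD,.127),(SQ,.127),(CAP,.135)): print(proj('wrist',np.r_[p,z],ci))
```

```text
2.9583 [0.57089409 0.05543144 0.29984231] [-0.1556825   0.01279101  0.21344595]
[331.96309381 132.06821928]
[234.17850714 250.55404467]
[281.37000824 195.56561844]
```

View pics/w1.png

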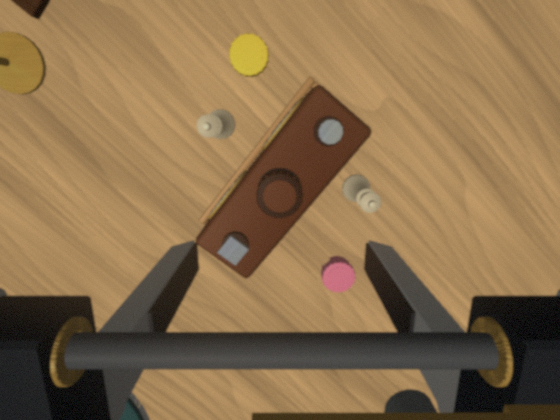

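Run:
```python
import cv2
f=cv2.imread('pics/w1.png')[80:290,180:390]
cv2.imwrite('pics/w1c.png',cv2.resize(f,(600,600),interpolation=cv2.INTER_CUBIC))
```

```text
(no output)
```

View pics/w1c.png

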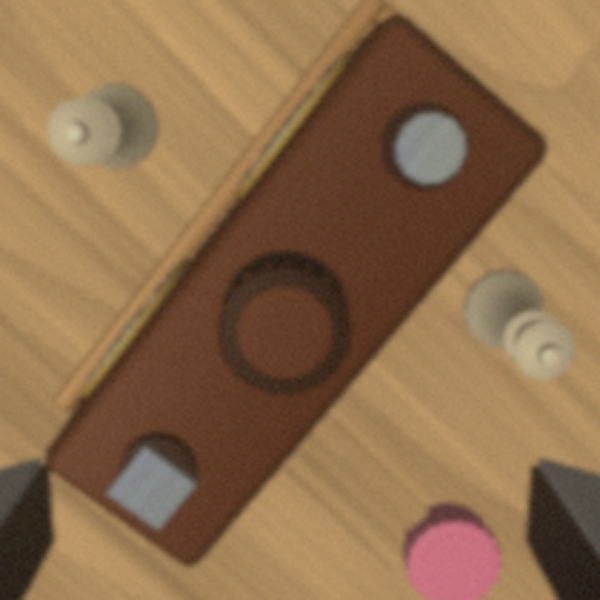

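The brown cap at crop (286,331) sits between the round steel plunger (430,148) and the square one (151,488). The pink and yellow caps lie on the table, so they are the decoys.

Run:
```python
from h import *
ci=np.load('ci1.npy',allow_pickle=True).item()
for n,p,z in (('rd',(430,148),.127),('sq',(151,488),.127),('cap',(286,331),.135)):
    print(n,back('wrist',((p[0]+.5)*.35-.5+180,(p[1]+.5)*.35-.5+80),z,ci))
```

```text
rd [0.64667097 0.06631066 0.127     ]
sq [0.49154058 0.04928535 0.127     ]
cap [0.56972659 0.05733138 0.135     ]
```

```bash
sed -i '/^RD=/d' h.py; echo 'RD=np.array([.6471,.0655]);SQ=np.array([.4921,.0487]);CAP=np.array([.5698,.0569])' >> h.py
python3 - <<'E'
from h import *
np.set_printoptions(precision=4,suppress=True)
O=ori(-45)
robot.gripper_to(0.0)
robot.move_ptp(np.r_[RD,.17],O)
s=robot.get_state();print(s['time'],s['opening'],s['ee_pos'],s['force'])
f=robot.grab_frame('wrist'); cv2.imwrite('pics/w2.png',f[:,:,::-1])
r=robot.move_linear(np.r_[RD,.1375],.03,threshold=12)
s=robot.get_state();print(r,s['time'],s['ee_pos'],s['force'])
E
```

```text
5.025 0.0005990030734611105 [0.6471 0.0659 0.1712] [-0.273   0.0331  0.5829]
True 6.0083 [0.647  0.0655 0.1402] [-2.8126 -1.6576 10.8956]
```

View pics/w2.png

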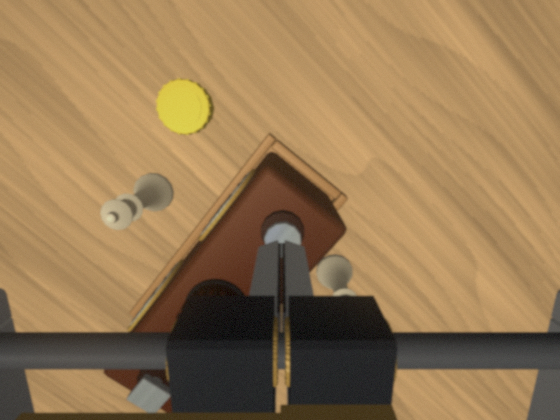

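Run:
```python
from h import *
np.set_printoptions(precision=4,suppress=True)
robot.pause(.15)
s=robot.get_state();print(s['time'],s['ee_pos'],s['force'])
f=robot.grab_frame('scene'); cv2.imwrite('pics/s2.png',cv2.resize(f[180:310,200:380,::-1],None,fx=4.4,fy=4.4,interpolation=cv2.INTER_CUBIC))
if s['ee_pos'][2]<.1405 and s['force'][2]>6:
    for z in (.1450,.1475,.18):
        robot.move_linear(np.r_[RD,z],.06)
        s=robot.get_state();print(s['time'],s['ee_pos'],s['force'])
f=robot.grab_frame('scene'); cv2.imwrite('pics/s3.png',cv2.resize(f[180:310,200:380,::-1],None,fx=4.4,fy=4.4,interpolation=cv2.INTER_CUBIC))
```

```text
6.1583 [0.6471 0.0655 0.1402] [-3.5547 -0.9275 12.0821]
6.4583 [0.6475 0.0657 0.1454] [1.2935 0.9118 2.2921]
6.7083 [0.6469 0.0654 0.1473] [-0.2605  0.5782  0.2322]
7.4 [0.647  0.0654 0.1799] [ 0.3569 -0.118  -0.9601]
```

View pics/s2.png

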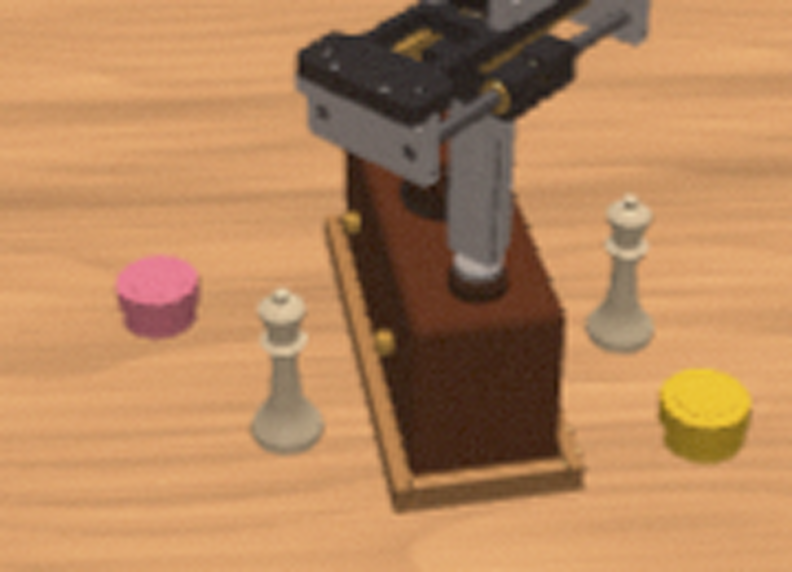

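View pics/s3.png

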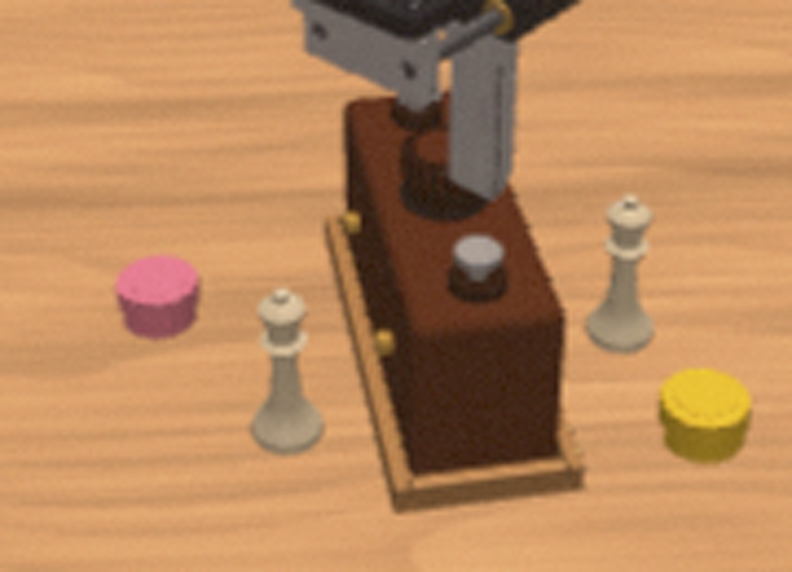

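The first image shows the round plunger bottomed under the tip at (478,262). In the second it is back up at (478,252), and force at the bottom was 12 N. The square plunger is next.

Run:
```python
from h import *
np.set_printoptions(precision=4,suppress=True)
robot.move_linear(np.r_[RD,.19],.1); robot.move_linear(np.r_[SQ,.19],.15); robot.move_linear(np.r_[SQ,.152],.08)
r=robot.move_linear(np.r_[SQ,.1375],.03,threshold=12)
robot.pause(.15)
s=robot.get_state();print(r,s['time'],s['ee_pos'],s['force'])
f=robot.grab_frame('scene'); cv2.imwrite('pics/s4.png',cv2.resize(f[180:310,200:380,::-1],None,fx=4.4,fy=4.4,interpolation=cv2.INTER_CUBIC))
if s['ee_pos'][2]<.1405 and s['force'][2]>6:
    robot.move_linear(np.r_[SQ,.19],.06)
    s=robot.get_state();print(s['time'],s['ee_pos'],s['force'])
    robot.move_linear(np.r_[CAP,.23],.15)
    robot.gripper_to(.094)
    s=robot.get_state();print(s['time'],s['ee_pos'],s['opening'])
    ci=robot.camera_info('wrist'); f=robot.grab_frame('wrist'); cv2.imwrite('pics/w5.png',f[:,:,::-1])
    print(proj('wrist',np.r_[CAP,.135],ci),proj('wrist',np.r_[RD,.127],ci),proj('wrist',np.r_[SQ,.127],ci))
    np.save('ci5.npy',ci,allow_pickle=True)
```

```text
True 10.1083 [0.4927 0.0487 0.1401] [-5.1585 -0.6793 17.0785]
11.15 [0.4919 0.0486 0.1897] [1.0712 0.1962 0.2225]
13.3333 [0.5698 0.0569 0.23  ] 0.09395493500516668
[282.3353 216.804 ] [346.6494 136.9468] [224.4318 282.354 ]
```

View pics/s4.png

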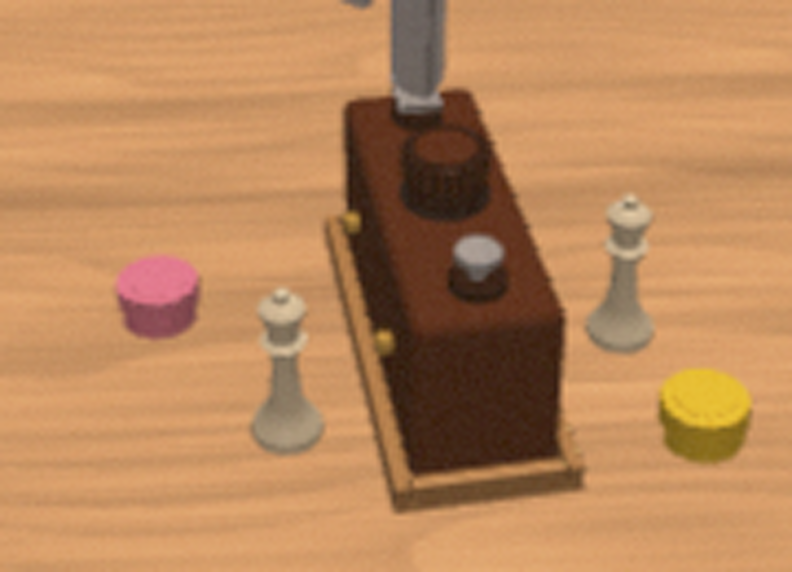

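View pics/w5.png

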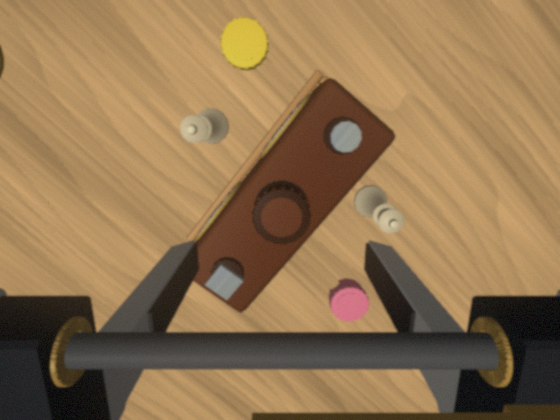

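Run:
```python
from h import *
np.set_printoptions(precision=4,suppress=True)
robot.move_linear(np.r_[CAP,.155],.12)
r=robot.move_linear(np.r_[CAP,.1305],.05,threshold=15)
s=robot.get_state();print(r,s['time'],s['ee_pos'],s['force'],s['moment'],s['qpos'])
if not r:
    robot.gripper_to(.03)
    robot.pause(.2)
    s=robot.get_state();print(s['time'],s['ee_pos'],s['opening'],s['force'],s['moment'],s['qpos'])
    f=robot.grab_frame('scene'); cv2.imwrite('pics/s6.png',cv2.resize(f[180:310,200:380,::-1],None,fx=4.4,fy=4.4,interpolation=cv2.INTER_CUBIC))
    f=robot.grab_frame('wrist'); cv2.imwrite('pics/w6.png',f[:,:,::-1])
```

```text
False 14.8 [0.5698 0.057  0.1305] [-0.0548  0.97    0.5853] [-0.0347 -0.0432 -0.0603] [ 0.4381  0.5512 -0.7753  1.8101  0.4603  0.9703 -1.3164]
15.8083 [0.5698 0.0569 0.1305] 0.04517044826124651 [-0.0416  0.811   0.159 ] [-0.0423 -0.0134 -0.0264] [ 0.4382  0.551  -0.7753  1.8103  0.4603  0.9702 -1.3165]
```

View pics/s6.png

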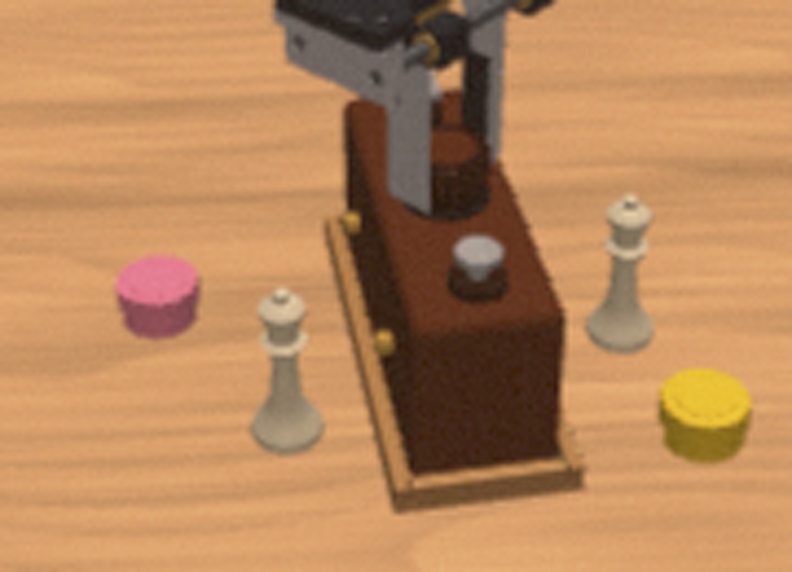

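View pics/w6.png

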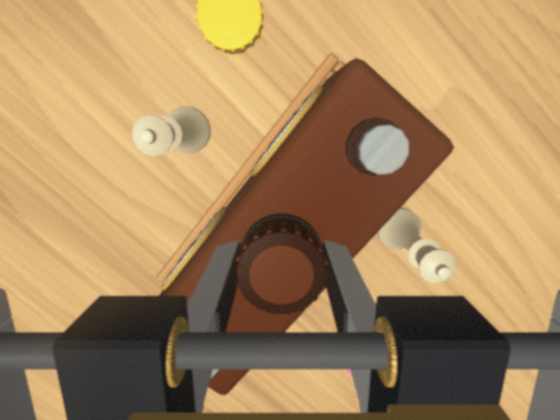

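Fingers are on the cap, opening 45 mm, and it looks centred. I'll turn it in small stages and watch the moment and the ribs for slip.

Run:
```python
from h import *
np.set_printoptions(precision=4,suppress=True)
q0=robot.get_state()['qpos'].copy(); np.save('q0.npy',q0)
for i in range(1,4):
    q=q0.copy(); q[6]+=.12*i; robot.goto_joints(q)
    s=robot.get_state();print(s['time'],s['qpos'][6]-q0[6],s['ee_pos'],s['opening'],s['force'],s['moment'])
    f=robot.grab_frame('wrist'); cv2.imwrite(f'pics/w7_{i}.png',f[:,:,::-1])
ims=[cv2.resize(cv2.imread(f'pics/{n}.png')[200:330,210:350],None,fx=2.8,fy=2.2*1.27) for n in('w6','w7_1','w7_2','w7_3')]
cv2.imwrite('pics/w7.png',cv2.resize(np.vstack([np.hstack(ims[:2]),np.hstack(ims[2:])]),(646,600)))
```

```text
16.1583 0.11707608515068846 [0.5699 0.0573 0.1306] 0.04533891219038359 [0.8421 2.2353 0.2965] [ 0.6141 -0.1268 -0.1206]
16.4583 0.2349665626477253 [0.5698 0.0572 0.1306] 0.045506067915867476 [-0.2835  3.5238  0.8055] [ 0.8641 -0.0534 -0.1635]
16.7583 0.35432074236660815 [0.5698 0.057  0.1305] 0.045171844409115494 [-1.2603  3.8005  2.6391] [ 0.9588  0.0678 -0.1992]
```

View pics/w7.png

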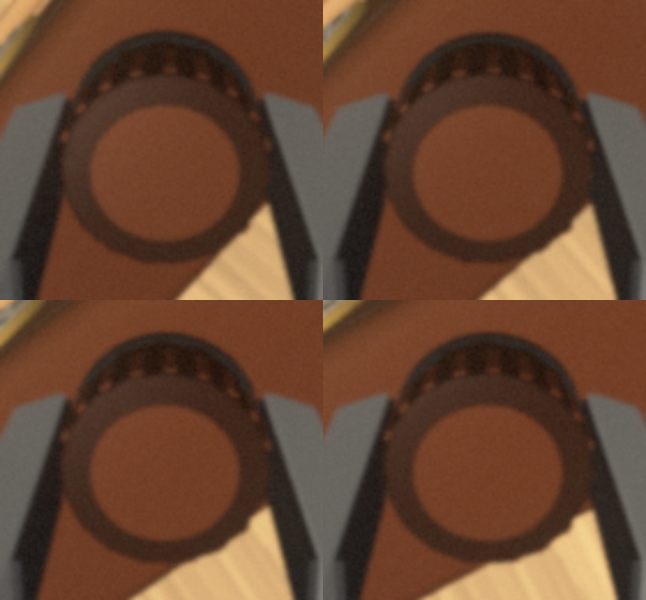

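Between frames the rib pattern stays fixed relative to the fingers, with highlights at about (136,72), (168,70) and (201,75). The cap is turning without slip, so I'll continue.

Run:
```python
from h import *
np.set_printoptions(precision=4,suppress=True)
q0=np.load('q0.npy'); names=[]
for i,d in enumerate((.5,.64,.78,.92,1.06,1.2,1.3)):
    q=q0.copy(); q[6]+=d; robot.goto_joints(q)
    s=robot.get_state();print(round(s['time'],2),s['qpos'][6]-q0[6],s['ee_pos'],s['opening'],s['force'],s['moment'])
    f=robot.grab_frame('wrist'); cv2.imwrite(f'pics/w8_{i}.png',f[:,:,::-1])
    if abs(s['force']).max()>25: print('stop');break
ims=[cv2.resize(cv2.imread(f'pics/{n}.png')[200:330,210:350],(300,280)) for n in('w7_3','w8_1','w8_3','w8_6')]
cv2.imwrite('pics/w8.png',np.vstack([np.hstack(ims[:2]),np.hstack(ims[2:])]))
f=robot.grab_frame('scene'); cv2.imwrite('pics/s8.png',cv2.resize(f[180:310,200:380,::-1],None,fx=4.4,fy=4.4,interpolation=cv2.INTER_CUBIC))
```

```text
17.07 0.493727378551559 [0.5697 0.0569 0.1305] 0.045007236047603115 [-0.6364  4.1742  1.5727] [ 0.8815  0.1956 -0.1726]
17.39 0.6334758472807653 [0.5697 0.0569 0.1305] 0.045355703662565555 [-0.7587  3.4763  1.4909] [ 0.8483  0.1912 -0.1555]
17.71 0.7734649645538584 [0.5698 0.0568 0.1305] 0.045094650758496155 [-2.4636  3.2862  2.9515] [ 0.7815  0.2731 -0.1869]
18.02 0.9133414377121134 [0.5698 0.0568 0.1305] 0.04522652483646899 [-1.5956  3.493   3.083 ] [ 0.6475  0.3611 -0.1827]
18.34 1.0534223976416732 [0.5698 0.0568 0.1305] 0.045280884817333264 [-2.3761  3.4117  2.7068] [ 0.6284  0.3288 -0.1487]
18.66 1.1933775020304485 [0.5697 0.0569 0.1305] 0.04495627973165524 [-2.8009  2.8709  3.389 ] [ 0.6261  0.5269 -0.1722]
18.96 1.2942919052125463 [0.5697 0.0568 0.1305] 0.04533876911966316 [-2.7423  2.1428  3.5941] [ 0.5532  0.5961 -0.2402]
```

View pics/w8.png

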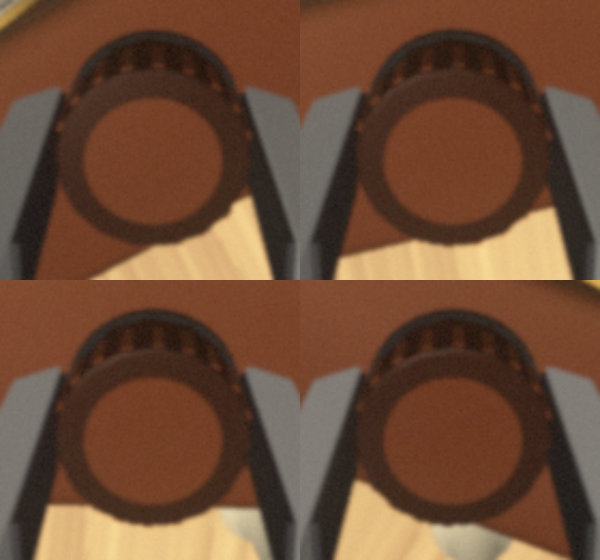

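View pics/s8.png

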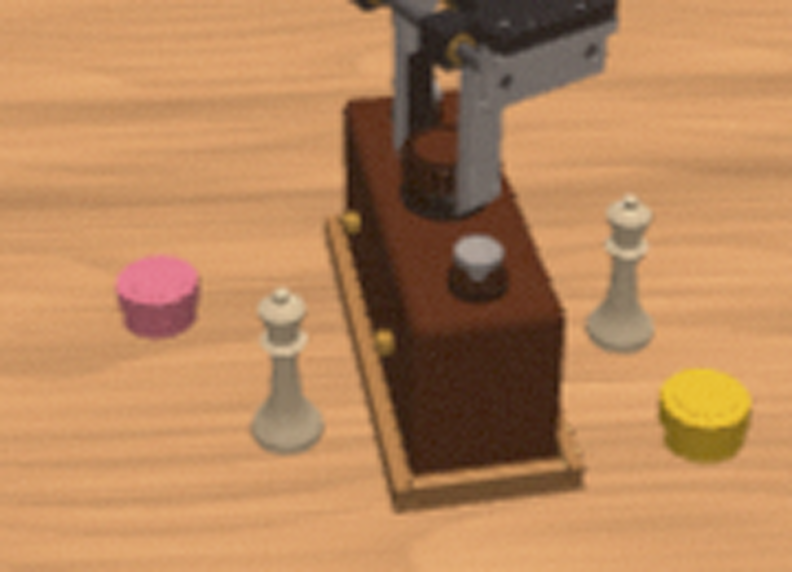

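Run:
```python
from h import *
np.set_printoptions(precision=4,suppress=True)
q0=np.load('q0.npy')
for i,d in enumerate((1.42,1.55)):
    q=q0.copy(); q[6]+=d; robot.goto_joints(q)
    s=robot.get_state();print(round(s['time'],2),s['qpos'][6]-q0[6],s['ee_pos'],s['opening'],s['force'],s['moment'])
    f=robot.grab_frame('wrist'); cv2.imwrite(f'pics/w9_{i}.png',f[:,:,::-1])
# rib strip vs first
nm=['w6','w7_1','w7_2','w7_3']+[f'w8_{i}' for i in range(7)]+['w9_0','w9_1']
g=lambda n:cv2.cvtColor(cv2.imread(f'pics/{n}.png'),cv2.COLOR_BGR2GRAY)
ref=g('w6')[220:235,265:300]
for n in nm:
    m=cv2.matchTemplate(g(n)[215:240,250:315],ref,cv2.TM_CCOEFF_NORMED); _,v,_,l=cv2.minMaxLoc(m); print(n,round(v,2),l[0]-15,l[1]-5, end='; ')
ims=[cv2.resize(g(n)[210:245,240:325],(390,145),interpolation=cv2.INTER_CUBIC) for n in ('w6','w7_1','w7_3','w8_0','w8_2','w8_4','w9_0','w9_1')]
cv2.imwrite('pics/w9.png',np.vstack([np.hstack(ims[k:k+2]) for k in (0,2,4,6)]))
```

```text
19.31 1.4149645187211906 [0.5698 0.0568 0.1305] 0.04525717864326389 [-2.9749  2.0116  3.8734] [ 0.4243  0.6949 -0.2068]
19.62 1.5440921905167635 [0.5698 0.0568 0.1305] 0.04541818522808525 [-4.3536  0.798   3.2335] [ 0.2788  0.718  -0.224 ]
w6 1.0 0 0; w7_1 0.9 0 0; w7_2 0.91 0 0; w7_3 0.9 0 0; w8_0 0.9 0 0; w8_1 0.9 0 0; w8_2 0.88 0 0; w8_3 0.87 0 0; w8_4 0.85 0 0; w8_5 0.85 0 -1; w8_6 0.86 0 -1; w9_0 0.85 0 -1; w9_1 0.85 0 -1;
```

View pics/w9.png

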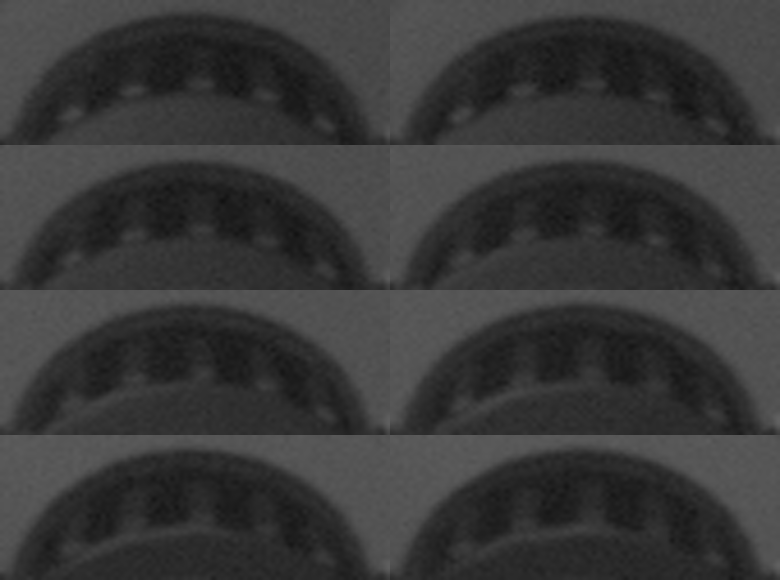

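View pics/w9_1.png

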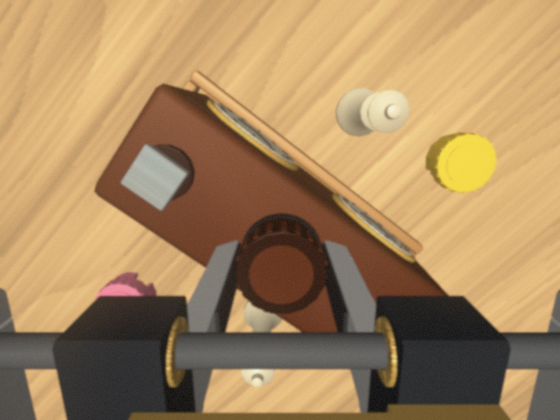

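Rib shift is zero in every frame, so the cap has turned 1.54 rad. Allowing for dog play, the ring should be at 1.44–1.54 rad. I'll lift gently first, with a force check.

Run:
```python
from h import *
np.set_printoptions(precision=4,suppress=True)
p=robot.get_state()['ee_pos'].copy()
r=robot.move_linear([p[0],p[1],p[2]+.005],.02,threshold=8)
s=robot.get_state();print(r,s['time'],s['ee_pos'],s['opening'],s['force'])
f=robot.grab_frame('scene'); cv2.imwrite('pics/s10.png',cv2.resize(f[180:310,200:380,::-1],None,fx=4.4,fy=4.4,interpolation=cv2.INTER_CUBIC))
```

```text
False 20.0667 [0.5703 0.0566 0.1357] 0.04532324005366313 [1.9233 0.4792 0.8163]
```

View pics/s10.png

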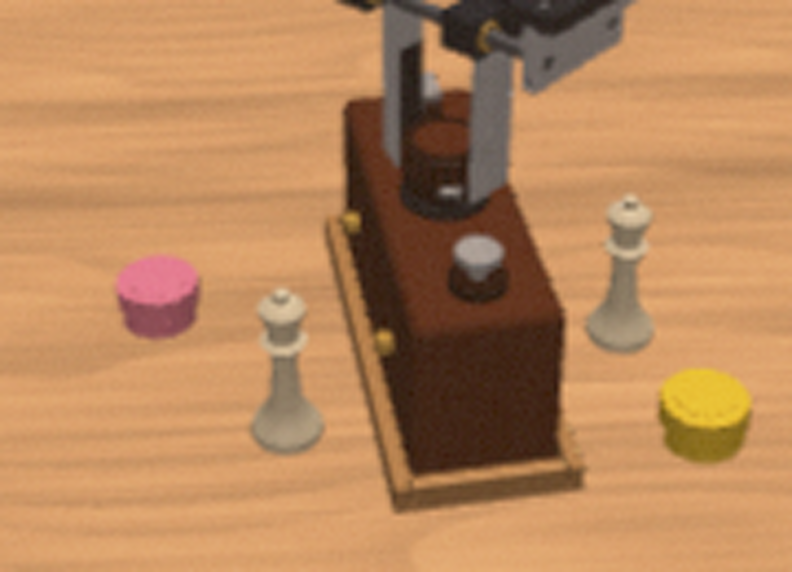

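The force stays near zero and the clock is still down. The cap is rising off the neck, with bright metal showing at (450,192).

Run:
```python
from h import *
np.set_printoptions(precision=4,suppress=True)
p=robot.get_state()['ee_pos'].copy()
r=robot.move_linear([.5698,.0568,.170],.04,threshold=9)
robot.pause(.8)
s=robot.get_state();print(r,s['time'],s['ee_pos'],s['opening'],s['force'],abs(s['joint_vel']).max(),s['tool_rot'][2])
f=robot.grab_frame('scene'); cv2.imwrite('pics/s11.png',cv2.resize(f[180:310,200:380,::-1],None,fx=4.4,fy=4.4,interpolation=cv2.INTER_CUBIC))
f=robot.grab_frame('wrist'); cv2.imwrite('pics/w11.png',f[:,:,::-1])
```

```text
False 21.9333 [0.5698 0.0568 0.17  ] 0.04537482394107167 [-0.0559 -0.5657 -0.3889] 0.0012899607953329483 [ 0.0001 -0.0003 -1.    ]
```

View pics/s11.png

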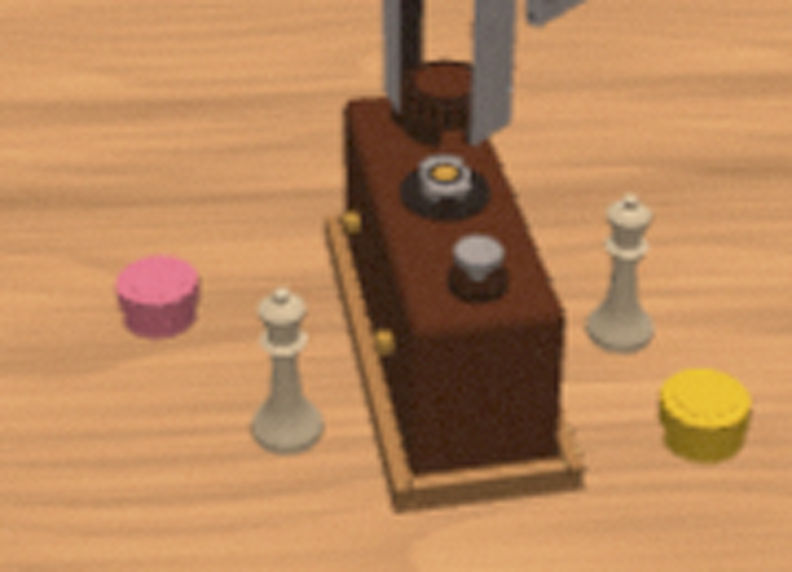

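View pics/w11.png

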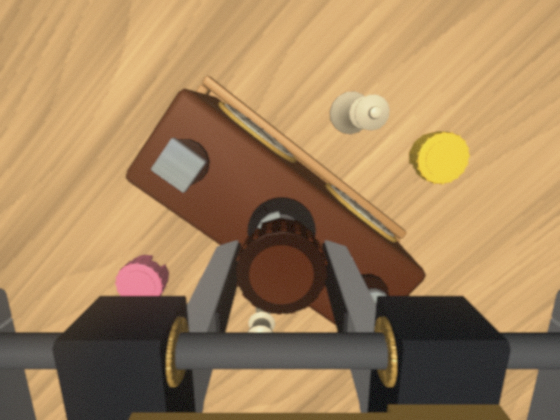

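The cap is off and level in the fingers. The open well shows at (445,175), both plungers are up, and the clock sits in its tray. I'll hand it in.

Run:
```python
from rig import robot
print(robot.sign_off()); print(robot.get_state()['time'])
```

```text
the job is handed in; nothing more can be done
None
the job is handed in; nothing more can be done
```

The job is handed in at about 22 s of the 43 s allowed. The gripper is holding the cap level, about 3 cm above the open well.

- **Plungers:** I pressed the round plunger, then the square one. Each went down to its expected bottom height, at about 12 N and 17 N, and was released before the next step.
- **Unscrewing:** I gripped the cap and turned it 1.54 rad anticlockwise. The ribs did not move relative to the fingers in any frame, so there was no slip. Allowing for the play in the dogs, the seal ring should stand at about 1.44–1.54 rad; I could not read it directly.
- **Lift:** The cap came straight off with almost no force, and the clock stayed down in its tray.
- **Last checks:** The cap is still held (opening 45 mm, force about 0.5 N, arm still). Both plungers are up, the clock is flat in its tray, and the queens have not moved. The last pictures did not include the cup or the marker stand, but the arm felt no contact with anything else.
- **Readings that disagreed:** The wrist moment about the vertical read only about 0.2 N m while turning, against the stated 0.4 N m. The rib check and the easy lift both say the thread was free. `gripper_to` grips at half the most, about 30 N rather than the advised 60 N, and that was enough.

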